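# Bleed the nozzle steriliser, open it and fill its empty place

### The arm

A 6-joint arm with a two-finger parallel gripper is mounted at the origin on a cart in front of the work surface, level with it; the furniture and walls round the work are solid. World frame = base frame: x ahead of the robot, y to its left, z up, the work surface at z = 0. Lengths are in m, angles in degrees, forces in N, time in s.
With the tool pointing down it reaches from about 0.3 to 0.75 m from the base axis. Payload 8.5 kg.
Tool frame: the origin (TCP) lies at the very end of the fingers, on their centre line; the grasp point (between the pads) lies env.pinch_z behind it (env.pinch_z is the distance from the TCP to the grasp point, in m); z points along the fingers, y is the line along which they close (so a half turn about z gives the same grasp; the last joint's range is limited). The gripper opens to 85 mm and grips with 20 to 120 N. Pads are 22 mm wide; open, the fingers measure 114 mm over their backs; the gripper's body (76 mm by 85 mm) begins 54 mm behind the grasp point. The pads swing forward as they close: fully open they stand 13 mm farther back than shut.
Start: joints at [-87.565, 21.807, 74.336, -0, 83.858, -12.336], TCP at [0.14, -0.532, 0.231] pointing down, gripper open.
Joint ranges: [-178.18, 178.18], [-50.72, 133.34], [12.68, 142.11], [-81.47, 261.47], [9.98, 163.14], [-165.26, 165.26]. Speed limits (degrees/s): [136.94, 136.94, 180, 180, 180, 180].

### API

Orientations are given as a 3x3 rotation matrix whose columns are the frame's x, y, z axes.
In Python, from rig import telemetry, get_image, env gives the robot as it stands. The module is installed in compiled form; this text tells all that it offers.
- The arm moves only by the tool apply_moves, never from a script. Its argument "series" is a list of rows, each a list of 7 numbers: the shift along the tool's x, y, z in mm, then the turn, a rotation vector about the tool's x, y, z in degrees, then the opening, from 0 (shut) to 1 (fully open). A call has 1 to 12 rows; each row shifts and turns the commanded pose from where the row before left it, along the tool's axes as they then stand; what a row does not reach is not made up. A row lasts 1/8 s, in which the tool goes at most 62.5 mm and 10.7 degrees, less where a joint would pass 70% of its speed; a pose out of reach is approached as far as the arm can. A call with a gripper value outside its range is refused whole. The fingers move at their own pace and stop on an object; "grip_force" is the grip in N (left out, the last holds). Time passes only in rows, so rows that do not move let the fingers close. It gives the time, the measured TCP pose, the force, the opening and the grip force at its end, in the units of the state.
- telemetry.observe(): the state, without advancing time (a new reading comes with each control period).
- get_image(name): name is "scene" or "top" or "wrist"; returns a dict with "frame" (480x640x3 uint8, red, green, blue), "z_map" (480x640 float32, m along the optical axis (not along the pixel's ray), 0 where there is no reading), "vertical_fov" (degrees; the focal length in pixels is half the picture's height over the tangent of half this angle, whatever the lens; pixels are square), "cx", "cy" (the principal point, pixels), "eye" and "attitude" of the camera in the world; the wrist camera has in their place "mount" (4x4, takes a point from camera to tool coordinates, whose origin is the TCP and whose axes are the flange's). Camera axes: x right, y up, looking along -z (the intrinsics and any distortion apply to the point x, -y, -z); pixel columns grow to the right and rows downward; lengths in m; the calibration is good to about 2 mm. A picture is of the moment at which its call begins: read the wrist's pose just before it.
- env.close_job(): hands the job in; it is judged then, once.
The state is a dict: "time_s": time; "q": joint angles; "qvel": joint speeds; "joint_efforts": joint torques, N m; "position": TCP position; "tool_rot": TCP orientation; "ft_force": force on the tool from outside, world axes, zero at the start; "wrist_torque": the same for the moment, N m; "grip_width": finger opening in m; "gripper_force": force on a finger pad.
Only numpy, scipy, OpenCV 4.12 (cv2) and the standard library are available. Lean on these libraries where they do the work, as an engineer would, in place of code of your own. Each camera call takes 0.05 s, during which the arm holds its last target. There are 200 camera calls.

### The job

The steriliser pot is still under pressure. Back the knurled lock nut of its slanted bleed valve off all the way, then press the freed valve pin fully in and keep it there for two seconds before letting go; only then turn the lid out of its claws, lift it off and lay it gently and flat on the free bench. Last, take the washed nozzle from the drying rack and stand it fully home in the one empty hole of the carrier plate inside the pot, leaving the other nozzles in their holes and the other things on the bench where they are.

Things in the scene. Friction and masses are not known exactly. Their poses are not given: they have to be found in the camera images.
- pot: Round aluminium pot, fixed; origin: centre of its underside, z up. Outer diameter 176, wall 6, rim 110 above the bench. Its -x axis points to the bleed valve's side. Three dark steel claws on the rim (0, 120, 240 degrees from its +x axis) reach 107 from the pot's axis and 126.5 high and hold the lid; black loop handles at its +y and -y sides reach 115 from the axis, 71 high.
- nut_center (a point): Centre of the brass knurled lock nut on the bleed valve: 15 in diameter, 10 tall. Site z axis = valve axis, outward and up, 35 degrees from vertical towards the pot's -x side; x and y turn with the nut. Below the nut the barrel is 10 in diameter for 20 along the axis, then 15 for 26. The nut cannot come off.
- lock_nut (a joint): Turn of the lock nut, rad: 0 screwed down, 3.0 backed off to its stop; grows anticlockwise seen looking at the tip (right-handed about the nut point's z). Fast thread: it climbs 1.5 mm per rad (4.5 in all). About 0.07 N m of friction; stays where left. Screwed down it blocks the pin: the pin goes in only as far as the nut has climbed.
- pin_tip (a point): Outer end of the steel valve pin, on the valve axis, z outward as for the nut; button end 7.6 in diameter. It is 13.5 from the nut's centre with the nut screwed down, 9 with it backed off.
- valve_pin (a joint): How far the pin is pushed in along the valve axis, m: 0 out, 0.0045 fully in. Spring: 4 N to start, 7 N fully in; springs back when let go; the backed-off nut rides with it.
- lid_bar (a point): Centre of the lid's black bar handle: 104 long along point y, 18 wide along x, 15 tall, 18 clear under it; z up. Lid shut: 142.5 above the bench over the pot's axis, axes parallel to the pot's within 0.03 rad. Lid: loose, 0.4 kg, disc of 170 diameter, three lugs reaching 96.5 from its axis.
- lid_foot (a point): Centre of the lid's underside (a spigot 154 wide, 6 deep, that enters the pot), 38.5 under the bar's centre; z up. Shut it is 104 above the bench, laid on the bench 0. The shut lid's lugs sit under the claws with 3 of play; turned 0.5 to 1.2 rad anticlockwise seen from above they are clear and the lid lifts straight off; clockwise it is stopped.
- hole_1 (a point): Centre of the mouth of a hole in the steel carrier plate in the pot, 60 above the bench. Holes 18 in diameter at the corners of a 60 square round the pot's axis, sides parallel to the pot's x and y; three are taken, one is empty, a different one each time. Free depth 52.
- hole_2 (a point): Centre of the mouth of a hole in the steel carrier plate in the pot, 60 above the bench. Holes 18 in diameter at the corners of a 60 square round the pot's axis, sides parallel to the pot's x and y; three are taken, one is empty, a different one each time. Free depth 52.
- hole_3 (a point): Centre of the mouth of a hole in the steel carrier plate in the pot, 60 above the bench. Holes 18 in diameter at the corners of a 60 square round the pot's axis, sides parallel to the pot's x and y; three are taken, one is empty, a different one each time. Free depth 52.
- hole_4 (a point): Centre of the mouth of a hole in the steel carrier plate in the pot, 60 above the bench. Holes 18 in diameter at the corners of a 60 square round the pot's axis, sides parallel to the pot's x and y; three are taken, one is empty, a different one each time. Free depth 52.
- nozzle_1_head (a point): Centre of the head of a steel injection nozzle standing in one of the pot's holes, of the same shape as the spare.
- nozzle_2_head (a point): Centre of the head of a steel injection nozzle standing in one of the pot's holes, of the same shape as the spare.
- nozzle_3_head (a point): Centre of the head of a steel injection nozzle standing in one of the pot's holes, of the same shape as the spare.
- spare_head (a point): Centre of the round head (17 in diameter, 24 tall; grip it) of the washed steel injection nozzle in the drying rack; z up. Under the head a hexagon flange 25 over corners, 5 tall, its underside 17 below this point; then the shank, 13 in diameter, 28 long, tapering to 9 at its end 45 below this point. In a hole the flange rests on the plate: this point is 17 above the mouth. 0.06 kg.
- drying_rack: Small bent aluminium rack, fixed, 36 along x, 116 along y over its feet, 40 tall; origin: centre of its underside. Two holes of 18 at y = +22 and -22; the spare stands in the one at y = +22, the other is empty. Between rack and pot the bench is always free within 100 of the world point x = 0.58 m, y = -0.09 m.
- brush: Bystander: green cleaning brush, 150 long, lying; origin at its underside.
- tally: Bystander: round metal tally counter, 55 wide, 19 tall; origin at its underside.
- cap: Bystander: round ribbed plastic bottle cap, 80 in diameter, 23 tall; origin at its underside.
- collar: Bystander: open plastic cone, 73 wide, 58 tall; origin at its underside.
- spanner: Bystander: small flat open spanner, 147 long, lying; origin at its underside.

How it is judged (in metres and radians):
On the way, in this order (a step that is already met when the one before it is completed fails the run):
1. the lock nut is backed off, the pin still out (value of joint lock_nut above 2.6 rad and value of joint valve_pin below 0.001 m), for 0.1 s.
2. the pin is held in (value of joint valve_pin above 0.0032 m), for 1.2 s.
3. the pin has sprung out again and the lid is lifted off the pot (value of joint valve_pin below 0.001 m and z of lid_foot in the frame of pot above 0.125 m), for 0.1 s.
4. the lid lies flat on the bench, let go (height (world z) of lid_foot below 0.006 m and angle between lid_foot's own z axis and vertical below 0.06 rad and contact force between the fingers and lid below 0.1 N), for 0.2 s.
5. the spare stands in the empty hole (((horizontal distance between spare_head and hole_1 below 0.004 m and z of spare_head in the frame of hole_1 below 0.021 m) or (horizontal distance between spare_head and hole_2 below 0.004 m and z of spare_head in the frame of hole_2 below 0.021 m) or (horizontal distance between spare_head and hole_3 below 0.004 m and z of spare_head in the frame of hole_3 below 0.021 m) or (horizontal distance between spare_head and hole_4 below 0.004 m and z of spare_head in the frame of hole_4 below 0.021 m))), for 0.1 s.
At the end, for the whole second after the job is handed in: The washed nozzle is fully home and upright in the empty hole (4 mm sideways, 4 mm in height), the other three still home in theirs, the lid flat on the bench (6 mm), the lock nut still backed off (over 2.5 rad), the pin out; all at rest (((horizontal distance between spare_head and hole_1 below 0.004 m and z of spare_head in the frame of hole_1 below 0.021 m) or (horizontal distance between spare_head and hole_2 below 0.004 m and z of spare_head in the frame of hole_2 below 0.021 m) or (horizontal distance between spare_head and hole_3 below 0.004 m and z of spare_head in the frame of hole_3 below 0.021 m) or (horizontal distance between spare_head and hole_4 below 0.004 m and z of spare_head in the frame of hole_4 below 0.021 m)) and angle between spare_head's own z axis and vertical below 0.1 rad and linear speed of each of spare, lid below 0.02 m/s and height (world z) of lid_foot below 0.006 m and angle between lid_foot's own z axis and vertical below 0.06 rad and value of joint lock_nut above 2.5 rad and value of joint valve_pin below 0.001 m and ((horizontal distance between nozzle_1_head and hole_1 below 0.004 m and z of nozzle_1_head in the frame of hole_1 below 0.021 m) or (horizontal distance between nozzle_1_head and hole_2 below 0.004 m and z of nozzle_1_head in the frame of hole_2 below 0.021 m) or (horizontal distance between nozzle_1_head and hole_3 below 0.004 m and z of nozzle_1_head in the frame of hole_3 below 0.021 m) or (horizontal distance between nozzle_1_head and hole_4 below 0.004 m and z of nozzle_1_head in the frame of hole_4 below 0.021 m)) and ((horizontal distance between nozzle_2_head and hole_1 below 0.004 m and z of nozzle_2_head in the frame of hole_1 below 0.021 m) or (horizontal distance between nozzle_2_head and hole_2 below 0.004 m and z of nozzle_2_head in the frame of hole_2 below 0.021 m) or (horizontal distance between nozzle_2_head and hole_3 below 0.004 m and z of nozzle_2_head in the frame of hole_3 below 0.021 m) or (horizontal distance between nozzle_2_head and hole_4 below 0.004 m and z of nozzle_2_head in the frame of hole_4 below 0.021 m)) and ((horizontal distance between nozzle_3_head and hole_1 below 0.004 m and z of nozzle_3_head in the frame of hole_1 below 0.021 m) or (horizontal distance between nozzle_3_head and hole_2 below 0.004 m and z of nozzle_3_head in the frame of hole_2 below 0.021 m) or (horizontal distance between nozzle_3_head and hole_3 below 0.004 m and z of nozzle_3_head in the frame of hole_3 below 0.021 m) or (horizontal distance between nozzle_3_head and hole_4 below 0.004 m and z of nozzle_3_head in the frame of hole_4 below 0.021 m))); the robot touches nothing.
It fails at once if another thing on the bench is pushed more than 30 mm (distance of any of brush, tally, cap, collar, spanner from where it was at the start of the episode above 0.03 m).
It fails at once if the lid is dropped (height (world z) of lid_foot below 0.03 m and linear speed of lid above 0.5 m/s).
It also fails if it takes over 72 s, if anything falls off the work surface, if the arm or the gripper's body presses on something with over 40 N, if the wrist force passes 120 N, or if a joint passes its speed limit or range.

## Working session

There is one attempt and no reset: what is moved stays moved. The work goes in short steps, Python scripts to look and compute and a tool call to move; the robot and the scene stay as the last step left them, time stands still between calls to the robot, and variables do not carry over. Pictures are saved under pics/ and viewed, at most 10 in all, crops included, and the job is handed in when it is done.

Besides the shell and the picture viewer there is one more tool, called after ">>>" as a command line: name --pt "numbers of a row" for each row, then --argument value for the rest. apply_moves: Moves the arm, as the interface text tells. Its arguments: {"type":"object","properties":{"series":{"type":"array"},"grip_force":{"type":"number"}},"required":["series"]}

```bash
mkdir -p pics; cat > h.py <<'E'
import numpy as np, cv2
from rig import telemetry, get_image, env
def save(n,fn,box=None,scale=1):
    im=get_image(n); f=im['frame'][:,:,::-1]
    if box: f=f[box[1]:box[3],box[0]:box[2]]
    f=cv2.resize(f,None,fx=scale,fy=scale); cv2.imwrite('pics/'+fn,f); return im
def campose(im,st=None):
    if 'mount' in im:
        T=np.eye(4);T[:3,:3]=np.array(st['tool_rot']);T[:3,3]=st['position']
        M=T@np.array(im['mount']); return M[:3,:3],M[:3,3]
    return np.array(im['attitude']).reshape(3,3),np.array(im['eye'])
def foc(im): return 240/np.tan(np.radians(im['vertical_fov']/2))
def ray(im,u,v,st=None):
    R,e=campose(im,st);f=foc(im)
    d=np.stack([(np.asarray(u)-im['cx'])/f,-(np.asarray(v)-im['cy'])/f,-np.ones_like(np.asarray(u,float))],-1)
    return e,d@R.T
def plane(im,u,v,z,st=None):
    e,d=ray(im,u,v,st); return e+d*((z-e[2])/d[...,2])[...,None]
def cloud(im,st=None):
    v,u=np.mgrid[0:480,0:640]; e,d=ray(im,u.astype(float),v.astype(float),st)
    return e+d*im['z_map'][...,None]
def proj(im,p,st=None):
    R,e=campose(im,st); c=(np.asarray(p)-e)@R; f=foc(im)
    return np.stack([im['cx']+f*c[...,0]/-c[...,2], im['cy']-f*c[...,1]/-c[...,2]],-1)
E
python3 - <<'E'
from h import *
print(env.pinch_z, telemetry.observe())
t=save('top','top.png'); s=save('scene','scene.png')
for i in (t,s): print({k:v for k,v in i.items() if k not in('frame','z_map')})
w=get_image('wrist');print({k:v for k,v in w.items() if k not in('frame','z_map')})
E
```

```text
0.0187 {'time_s': 0.0, 'q': array([-8.75664801e+01,  2.18410497e+01,  7.43852220e+01, -7.75444882e-04,
        8.38565200e+01, -1.23353790e+01]), 'qvel': array([-0.0374399 , -0.05509539, -0.05843877, -0.08444361,  0.06177237,
        0.00886602]), 'joint_efforts': array([-6.04985144e-04, -4.48472428e+01, -2.31276208e+01, -2.22718641e-04,
        4.82660107e-03, -9.98887970e-06]), 'position': array([ 0.14019196, -0.53153347,  0.23070845]), 'tool_rot': array([[ 9.66961546e-01,  2.54922269e-01, -7.47986243e-05],
       [ 2.54922109e-01, -9.66960514e-01,  1.44311324e-03],
       [ 2.95554385e-04, -1.41450283e-03, -9.99998956e-01]]), 'ft_force': array([-0.35100116, -0.64574702,  0.24659455]), 'wrist_torque': array([-0.01213332, -0.01043061, -0.00156293]), 'gripper_force': 0.0, 'grip_width': 0.08515459213205459}
{'vertical_fov': 47.581894986795554, 'cx': 317.12358118013884, 'cy': 232.8370076887744, 'eye': array([0.41607238, 0.08375759, 1.25381366]), 'attitude': array([[-0.02620413,  0.9956936 , -0.08892468],
       [-0.99965249, -0.02584467,  0.00519154],
       [ 0.00287096,  0.08902982,  0.99602482]])}
{'vertical_fov': 56.363187490431, 'cx': 326.7467023123737, 'cy': 239.36801020813428, 'eye': array([-0.36391863, -0.37219821,  0.60934293]), 'attitude': array([[ 0.43853953,  0.40126459, -0.80415783],
       [-0.89861355,  0.18254395, -0.3989629 ],
       [-0.01329554,  0.89758812,  0.44063453]])}
{'vertical_fov': 65.93391208463979, 'cx': 326.0319433097034, 'cy': 237.0142729055899, 'mount': array([[ 5.36114834e-04,  9.65607641e-01,  2.60003070e-01,
         6.64655141e-02],
       [ 9.99998964e-01, -8.64945285e-04,  1.15030756e-03,
         1.08722502e-04],
       [ 1.33563420e-03,  2.60002184e-01, -9.65607105e-01,
        -1.42925313e-01],
       [ 0.00000000e+00,  0.00000000e+00,  0.00000000e+00,
         1.00000000e+00]])}
```

View pics/top.png

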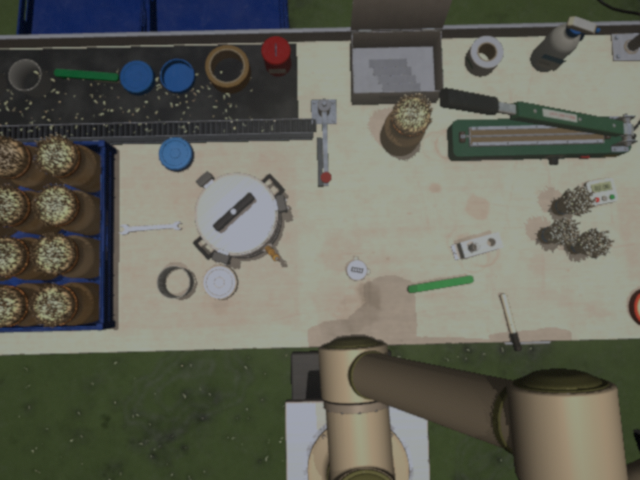

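View pics/scene.png

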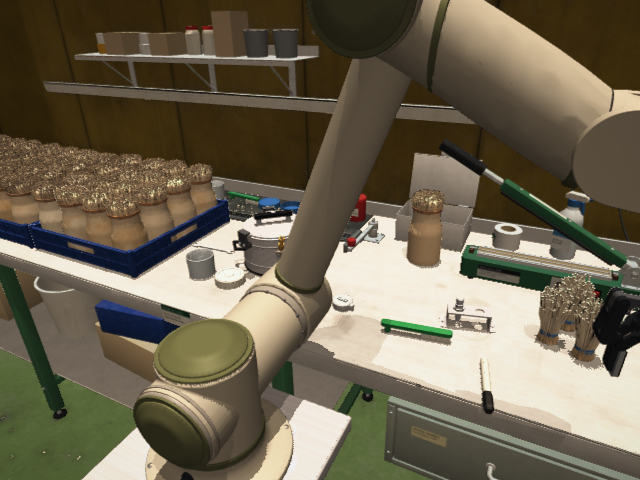

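The top view shows the pot and lid centred near (237,215), with its bar running from (215,230) to (255,195). The valve points down-right at (273,255), the rack is near (475,246), and the cap, collar, tally, brush and spanner are visible around them. The scene view's sight of the pot is blocked by the arm.

```bash
python3 - <<'E'
from h import *
im=get_image('top'); P=cloud(im); z=P[...,2]; F=im['frame'].astype(int)
reg=np.zeros(z.shape,bool); reg[150:285,180:300]=1
m=reg&(z>.142)&(z<.16)&(F.sum(2)<250)
b=P[m][:,:2]; c,(wh),a=cv2.minAreaRect(b.astype(np.float32)*1000); print('bar',m.sum(),c,wh,a, b.mean(0), np.median(z[m]))
u,s,vt=np.linalg.svd(b-b.mean(0)); print('long dir',vt[0])
# lid disc / claws
m=reg&(z>.105)&(z<.135); 
m2=m&(F.min(2)>130)
cn=max(cv2.findContours(m2.astype(np.uint8),0,1)[0],key=cv2.contourArea); e=cv2.fitEllipse(cn); print('lid ell',e,'z',np.median(z[m2]),plane(im,e[0][0],e[0][1],np.median(z[m2])))
# brass
hsv=cv2.cvtColor(im['frame'],cv2.COLOR_RGB2HSV); m=reg&(hsv[...,1]>110)&(hsv[...,2]>60)&(z>.03)
for y,x in np.argwhere(m)[::6]: print(x,y,P[y,x].round(3),F[y,x])
for (u,v) in [(460,248),(475,246),(492,240),(475,250)]: print(u,v,P[v,u].round(3))
m=np.zeros(z.shape,bool); m[225:268,440:510]=1; m&=(z>.025)&(z<.1)
n=m&(z>.055); print('nozzle top',P[n].mean(0),P[n].max(0),n.sum()); mm=m&(z>.034)&(z<.045); print('rack',cv2.minAreaRect((P[mm][:,:2]*1000).astype(np.float32)))
for n,(u,v) in dict(cap=(220,283),tally=(357,270),collar=(177,282),brush=(440,285),spanL=(125,230)).items(): print(n,P[v,u].round(3))
E
```

```text
bar 378 (562.557861328125, 248.2667236328125) (17.547954559326172, 99.91876983642578) 41.29506301879883 [0.56201092 0.24757839] 0.15032836647483006
long dir [-0.65751153  0.75344448]
lid ell ((235.416748046875, 213.23301696777344), (80.13895416259766, 81.90352630615234), 42.18376541137695) z 0.1192139901627064 [0.56310351 0.24815386 0.11921399]
184 156 [0.416 0.084 1.254] [ 66 103 144]
268 247 [0.491 0.183 0.102] [113  86  54]
270 248 [0.489 0.178 0.109] [107  83  53]
270 249 [0.487 0.178 0.109] [119  91  54]
270 250 [0.484 0.177 0.118] [130  99  56]
269 251 [0.482 0.18  0.115] [132 100  56]
269 252 [0.48  0.18  0.114] [135 103  57]
270 253 [0.478 0.178 0.115] [130  98  58]
271 254 [0.476 0.175 0.117] [120  93  58]
272 255 [0.473 0.172 0.131] [115  89  55]
272 256 [0.471 0.172 0.131] [112  90  60]
274 257 [0.468 0.168 0.139] [139 112  69]
460 248 [ 0.483 -0.246  0.021]
475 246 [ 0.488 -0.286 -0.   ]
492 240 [ 0.501 -0.326  0.   ]
475 250 [ 0.476 -0.269  0.059]
nozzle top [ 0.48362942 -0.26476169  0.06620568] [ 0.49107642 -0.25912921  0.07273385] 23
rack ((489.3684387207031, -289.2139587402344), (35.82251739501953, 91.59960174560547), 14.241716384887695)
cap [0.418 0.299 0.024]
tally [ 0.44  -0.011  0.016]
collar [ 0.423  0.401 -0.001]
brush [ 0.401 -0.195  0.028]
spanL [0.545 0.519 0.007]
```

```bash
cat >> h.py <<'E'
from scipy.spatial.transform import Rotation as Ro
PS=np.radians(41.1); C=np.array([.5628,.2482,0])
xp=np.array([np.cos(PS),np.sin(PS),0]); yp=np.array([-np.sin(PS),np.cos(PS),0]); K=np.array([0,0,1.])
A=-xp*np.sin(np.radians(35))+K*np.cos(np.radians(35))
def toolR(z,y): z=z/np.linalg.norm(z); y=y-z*(y@z); y/=np.linalg.norm(y); return np.stack([np.cross(y,z),y,z],1)
def go(p,R,st=None):
    "translation first (current tool frame), then turn about TCP"
    st=st or telemetry.observe(); R0=np.array(st['tool_rot'])
    t=R0.T@(np.asarray(p)-st['position'])*1000; r=np.degrees(Ro.from_matrix(R0.T@R).as_rotvec())
    print('TR first: t',t.round(1),'|t|',np.linalg.norm(t).round(1),' turn',r.round(2),np.linalg.norm(r).round(1), ' t if turned first',(R.T@(np.asarray(p)-st['position'])*1000).round(1))
E
python3 - <<'E'
from h import *
nut=np.array([.477,.174,.12]); go(nut+A*.11, toolR(-A,-yp))
E
```

```text
TR first: t [ 449.  -568.5   21.4] |t| 724.7  turn [  8.    34.35 -25.51] 43.5  t if turned first [ 524.2 -310.4  392.5]
```

>>> apply_moves --pt "36 -46 -6 0 0 0 0.5" --pt "36 -46 -6 0 0 0 0.5" --pt "36 -46 -6 0 0 0 0.5" --pt "36 -46 -6 0 0 0 0.5" --pt "36 -46 0 0 0 0 0.5" --pt "36 -46 0 0 0 0 0.5" --pt "36 -46 0 0 0 0 0.5" --pt "36 -46 0 0 0 0 0.5" --pt "36 -46 0 0 0 0 0.5" --pt "36 -46 0 0 0 0 0.5" --pt "36 -46 0 0 0 0 0.5" --pt "36 -46 0 0 0 0 0.5"

```text
time_s: 1.7
position: [0.4176, 0.1142, 0.2554]
tool_rot: [[0.967, 0.255, 0.0], [0.255, -0.967, -0.0], [0.0, 0.0, -1.0]]
ft_force: [1.7, -1.5, 0.8]
grip_width: 0.043
gripper_force: 0.0
```

>>> apply_moves --pt "0 0 0 1.6 6.87 -5.1 0.5" --pt "0 0 0 1.6 6.87 -5.1 0.5" --pt "0 0 0 1.6 6.87 -5.1 0.5" --pt "0 0 0 1.6 6.87 -5.1 0.5" --pt "0 0 0 1.6 6.87 -5.1 0.5" --pt "0 0 0 0 0 0 0.5"

```text
time_s: 2.45
position: [0.4166, 0.1112, 0.2547]
tool_rot: [[0.621, 0.654, 0.432], [0.536, -0.756, 0.375], [0.572, -0.001, -0.82]]
ft_force: [-0.4, -0.2, -0.1]
grip_width: 0.0425
gripper_force: 0.0
```

```bash
python3 - <<'E'
from h import *
st=telemetry.observe(); print(st['q'],st['position'],st['time_s'],st['grip_width'])
w=save('wrist','w1.png'); nut=np.array([.477,.174,.12])
np.savez('w1.npz',frame=w['frame'],z=w['z_map'],p=st['position'],R=st['tool_rot'])
print(proj(w,nut,st)); go(nut+A*.11, toolR(-A,-yp))
E
```

```text
[-19.84300657  -2.4805212  109.41006169  35.35132242  59.63826333
  14.64609384] [0.41660079 0.11124564 0.25474387] 2.45 0.04250171311478776
[316.78370448 226.65639448]
TR first: t [-6.8 -7.8 50.2] |t| 51.3  turn [ 0.09  0.17 -0.27] 0.3  t if turned first [-6.9 -7.8 50.2]
```

View pics/w1.png

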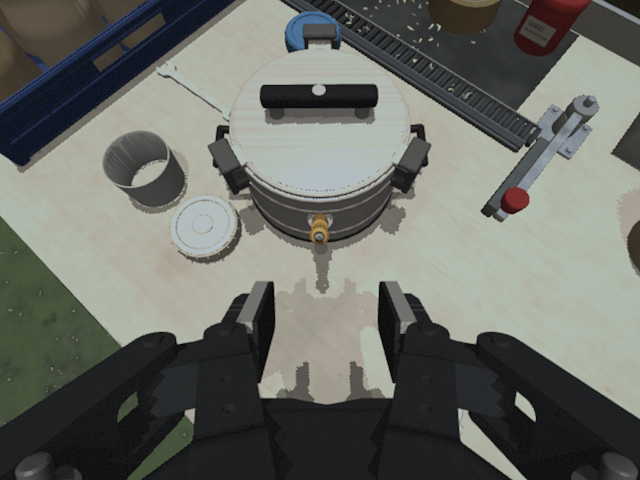

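The wrist view shows the brass nut at about (319,230) with the pin end at about (319,237). The claws are at (228,162), (410,162) and (320,36), and the fingers are clear. I'll move closer and measure there.

>>> apply_moves --pt "-2 -2 17 0 0 0 0.5" --pt "-2 -3 17 0 0 0 0.5" --pt "-2 -3 16 0 0 0 0.5" --pt "0 0 0 0 0 0 0.5" --pt "0 0 0 0 0 0 0.5"

```text
time_s: 3.12
position: [0.4302, 0.1338, 0.2115]
tool_rot: [[0.617, 0.657, 0.432], [0.539, -0.754, 0.376], [0.573, 0.001, -0.82]]
ft_force: [0.1, -0.2, 0.3]
grip_width: 0.0425
gripper_force: 0.0
```

```bash
python3 - <<'E'
from h import *
st=telemetry.observe(); w=save('wrist','w2.png',(220,120,420,320),3); P=cloud(w,st)
print(st['position'])
np.savez('w2.npz',P=P)
hsv=cv2.cvtColor(w['frame'],cv2.COLOR_RGB2HSV)
m=(hsv[...,1]>100)&(hsv[...,0]<30)&(P[...,2]>.06); m[:,:250]=0;m[:,390:]=0;m[:140]=0;m[300:]=0
print(m.sum())
ys,xs=np.where(m);print(xs.min(),xs.max(),ys.min(),ys.max())
m2=np.zeros_like(m); m2[ys.min()-5:ys.max()+25,xs.min()-3:xs.max()+4]=1; m2&=(P[...,2]>.08)
Q=P[m2]-C; 
s=Q@A; r=Q@np.cross(yp,A); t=Q@yp
rad=Q@xp
# coordinates: along A, along e=perp in-plane, along yp, per A-slice
for lo in np.arange(s.min(),s.max(),.003):
    k=(s>=lo)&(s<lo+.003)
    if k.sum()>5: print(round(lo*1000),k.sum(),'e',(np.percentile(r[k],[3,50,97])*1000).round(1),'y',(np.percentile(t[k],[3,50,97])*1000).round(1))
E
```

```text
[0.43018619 0.13384915 0.21152301]
560
315 342 220 259
114 83 e [-26.8 -24.3 -21.7] y [-14.1   4.2  11.3]
117 19 e [-24.8 -22.3 -21.5] y [-10.2  -2.4  11.1]
120 80 e [-20.8 -19.5 -17.8] y [-14.2  -1.6  11.9]
123 91 e [-20.2 -17.4 -15.6] y [-13.6  -0.7  11.3]
126 36 e [-23.  -15.4 -15. ] y [-11.   -1.1   6.4]
129 15 e [-25.  -21.  -14.8] y [-8.3 -2.3  3.5]
132 17 e [-23.6 -21.1 -20.4] y [-7.4 -2.3  4.4]
135 13 e [-25.9 -21.5 -20.2] y [-8.2  0.1  5.3]
138 21 e [-24.8 -21.1 -20.2] y [-7.1 -2.2  5. ]
141 16 e [-25.3 -21.5 -20.3] y [-7.6 -0.3  5.1]
144 16 e [-26.4 -21.2 -20.3] y [-8.3 -1.8  4.7]
147 20 e [-24.5 -21.3 -20.1] y [-7.6 -0.6  4.9]
150 97 e [-28.4 -23.5 -20.6] y [-8.7 -2.1  5.3]
153 13 e [-25.7 -22.6 -20.6] y [-6.2 -1.3  2.3]
156 13 e [-25.  -23.4 -22.3] y [-6.1 -0.6  3. ]
159 16 e [-24.2 -22.7 -22.3] y [-5.3 -1.3  2.3]
162 6 e [-23.9 -23.3 -22.4] y [-5.4 -1.6  2. ]
171 27 e [-30.9 -27.8 -20.1] y [-6.6 -2.6  3. ]
174 34 e [-34.  -23.1 -20.1] y [-8.6 -1.5  5.6]
177 64 e [-35.2 -22.8 -20. ] y [-9.2 -1.2  5.5]
180 203 e [-33.7 -25.8 -21. ] y [-7.8 -1.8  4.8]
183 35 e [-29.6 -27.7 -22.4] y [-4.4 -1.1  2.8]
186 21 e [-29.7 -24.9 -23.8] y [-5.  -2.4  1.5]
189 24 e [-30.1 -26.1 -24. ] y [-4.9 -1.1  1.5]
414 10 e [44.4 44.4 44.4] y [0.7 0.7 0.7]
```

View pics/w2.png

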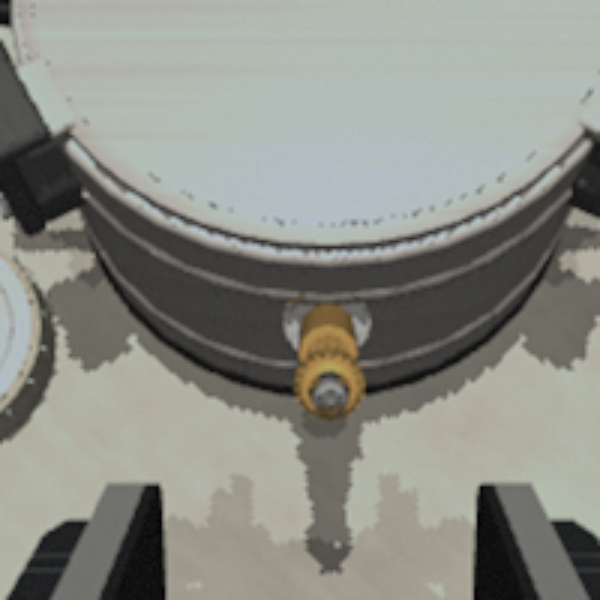

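The close-up shows the nut face around crop (330,385) with the pin in its middle. The depth slices give nut top s≈181 and tip s≈190, which agrees with the 8.5 mm given.

```bash
cat >> h.py <<'E'
E_=np.cross(yp,A); NUT=C+.176*A-.0277*E_-.0016*yp
E
python3 - <<'E'
from h import *
print(NUT); go(NUT-.011*A,toolR(-A,-yp))
E
```

```text
[0.47068125 0.16571645 0.12828269]
TR first: t [ -5.5   2.4 108.8] |t| 109.0  turn [0.07 0.02 0.01] 0.1  t if turned first [ -5.6   2.5 108.8]
```

>>> apply_moves --pt "-5.5 2.5 20 0 0 0 0.5" --pt "0 0 4 0 0 10.4 0.5" --pt "0 0 4 0 0 10.4 0.5" --pt "0 0 4 0 0 10.4 0.5" --pt "0 0 4 0 0 10.4 0.5" --pt "0 0 4 0 0 10.4 0.5" --pt "0 0 4 0 0 10.4 0.5" --pt "0 0 4 0 0 10.4 0.5" --pt "0 0 4 0 0 10.4 0.5" --pt "0 0 4 0 0 10.4 0.5" --pt "0 0 0 0 0 0 0.5"

```text
time_s: 4.55
position: [0.4526, 0.1498, 0.1623]
tool_rot: [[0.618, -0.656, 0.433], [-0.786, -0.491, 0.376], [-0.034, -0.572, -0.819]]
ft_force: [0.3, -0.1, 0.8]
grip_width: 0.043
gripper_force: 0.0
```

```bash
python3 - <<'E'
from h import *
st=telemetry.observe(); R=np.array(st['tool_rot']); print(st['q'],(R.T@(NUT-.011*A-st['position'])*1000).round(1), R[:,2]@-A, st['ft_force'])
w=save('wrist','w3.png')
print(proj(w,np.array([NUT,NUT+.0135*A]),st))
E
```

```text
[-11.07739096  10.29536581 114.63043941  43.90257032  40.71034455
 100.87611451] [-0.2 -0.2 52.7] 0.9999994225698399 [ 0.33375476 -0.08552495  0.77210595]
[[327.23511847 267.03210479]
 [327.3055363  276.32508609]]
```

View pics/w3.png

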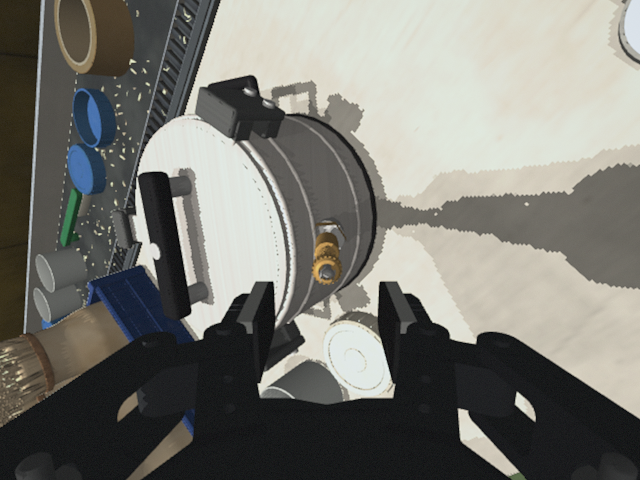

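The wrist view shows the nut and pin at (326,271), against a predicted (327,267–276). It is well centred between the fingers.

>>> apply_moves --pt "0 0 20 0 0 0 0.5" --pt "0 0 18 0 0 0 0.4" --pt "0 0 14 0 0 0 0.4" --pt "0 0 0 0 0 0 0.0" --pt "0 0 0 0 0 0 0.0" --pt "0 0 0 0 0 0 0.0" --pt "0 0 0 0 0 0 0.0" --pt "0 0 0 0 0 0 0.0" --grip_force 40

```text
time_s: 5.6
position: [0.4748, 0.1695, 0.1194]
tool_rot: [[0.617, -0.657, 0.432], [-0.786, -0.49, 0.376], [-0.035, -0.572, -0.819]]
ft_force: [1.8, 1.2, -2.2]
grip_width: 0.0119
gripper_force: 39.1
```

>>> apply_moves --pt "0 0 -0.2 0 0 -8 0.0" --pt "0 0 -0.2 0 0 -8 0.0" --pt "0 0 -0.2 0 0 -8 0.0" --pt "0 0 0 0 0 0 0.0"

```text
time_s: 6.1
position: [0.4745, 0.1693, 0.1199]
tool_rot: [[0.831, -0.351, 0.432], [-0.52, -0.767, 0.376], [0.2, -0.537, -0.819]]
ft_force: [0.2, 2.5, -2.3]
grip_width: 0.0124
gripper_force: 39.1
```

```bash
python3 - <<'E'
from h import *
st=telemetry.observe(); R=np.array(st['tool_rot']); print(st['q'][5],(R.T@(NUT-.011*A-st['position'])*1000).round(1), R.T@st['ft_force'],R.T@st['wrist_torque'],st['grip_width'])
w=save('wrist','w4.png',(220,160,430,370),3)
E
```

```text
71.6091792804955 [ 0.3 -0.5  1.1] [-1.53922615 -0.76093938  2.90451217] [-0.21928632 -0.22780363 -0.04413778] 0.01236636979384842
```

View pics/w4.png

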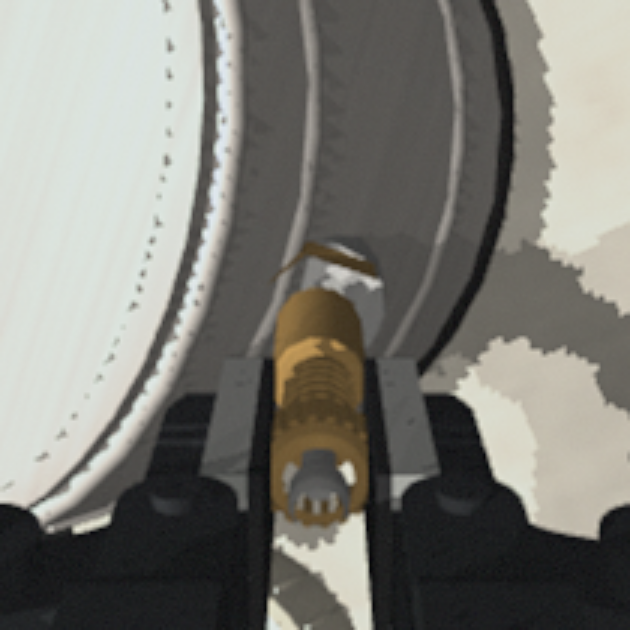

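The nut sits between the pads, with the thread showing above them. I'll keep turning.

>>> apply_moves --pt "0 0 -0.26 0 0 -10 0.0" --pt "0 0 -0.26 0 0 -10 0.0" --pt "0 0 -0.26 0 0 -10 0.0" --pt "0 0 -0.26 0 0 -10 0.0" --pt "0 0 -0.26 0 0 -10 0.0" --pt "0 0 -0.26 0 0 -10 0.0" --pt "0 0 -0.26 0 0 -10 0.0" --pt "0 0 -0.26 0 0 -10 0.0" --pt "0 0 -0.26 0 0 -10 0.0" --pt "0 0 -0.26 0 0 -10 0.0" --pt "0 0 -0.26 0 0 -10 0.0" --pt "0 0 -0.26 0 0 -10 0.0"

```text
time_s: 7.65
position: [0.4732, 0.1681, 0.1224]
tool_rot: [[-0.115, 0.894, 0.432], [0.924, -0.063, 0.376], [0.364, 0.443, -0.819]]
ft_force: [1.2, 1.5, -1.6]
grip_width: 0.0121
gripper_force: 39.3
```

>>> apply_moves --pt "0 0 -0.26 0 0 -10 0.0" --pt "0 0 -0.26 0 0 -10 0.0" --pt "0 0 -0.2 0 0 -8 0.0" --pt "0 0 0 0 0 -6 0.0" --pt "0 0 0 0 0 0 0.0" --pt "0 0 0 0 0 0 0.0"

```text
time_s: 8.4
position: [0.4731, 0.1676, 0.123]
tool_rot: [[-0.592, 0.68, 0.433], [0.804, 0.46, 0.376], [0.057, 0.57, -0.819]]
ft_force: [1.8, -0.7, -1.8]
grip_width: 0.0124
gripper_force: 39.2
```

```bash
python3 - <<'E'
from h import *
st=telemetry.observe(); R=np.array(st['tool_rot']); print(st['q'],(R.T@(NUT-.011*A-st['position'])*1000).round(1), R.T@st['ft_force'],R.T@st['wrist_torque'],st['grip_width'])
w=save('wrist','w5.png',(220,160,430,370),3); P=cloud(w,st)
m=np.zeros((480,640),bool); m[280:360,290:360]=1
Q=P-C; s=Q@A; m&=(abs(Q@yp+.0016)<.003)&(abs(Q@E_+.0277)<.003)
print(np.histogram(s[m]*1000,bins=np.arange(160,200,1)))
E
```

```text
[ -7.51083016  16.85233877 114.81321818  50.04821369  34.04946027
 -81.81829919] [0.2 0.5 4.9] [-1.77270567 -0.11287472  1.95895839] [ 0.35564027 -0.32069704 -0.0837335 ] 0.012350415221496719
(array([ 0,  0,  0,  0,  0,  0,  0,  0,  0,  0,  0,  0,  0,  0,  0,  0,  0,
        0,  0,  0,  0,  2,  1, 12, 15,  6,  8,  8, 13, 23, 24,  2,  0,  0,
        0,  0,  0,  0,  0]), array([160, 161, 162, 163, 164, 165, 166, 167, 168, 169, 170, 171, 172,
       173, 174, 175, 176, 177, 178, 179, 180, 181, 182, 183, 184, 185,
       186, 187, 188, 189, 190, 191, 192, 193, 194, 195, 196, 197, 198,
       199]))
```

View pics/w5.png

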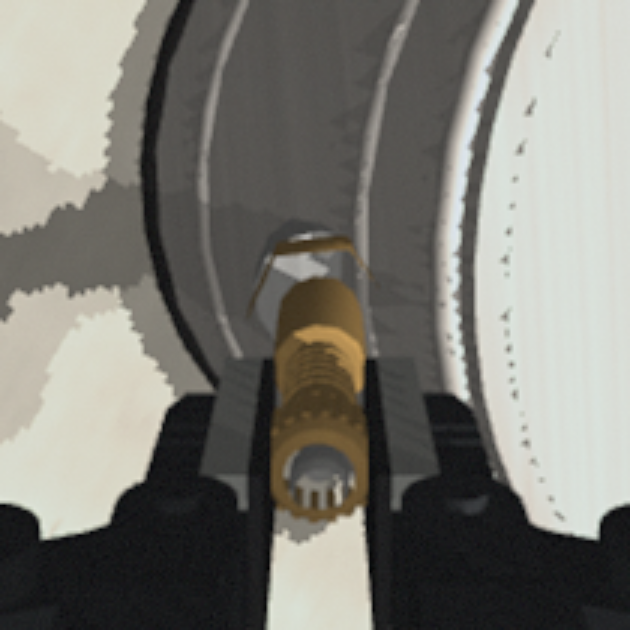

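The nut face has risen so that only about 5 mm of pin shows, so the nut is close to its stop. I'll add a small over-turn to be sure, then release and retreat.

>>> apply_moves --pt "0 0 0 0 0 -7 0.0" --pt "0 0 0 0 0 -7 0.0" --pt "0 0 0 0 0 0 0.0" --pt "0 0 0 0 0 0 0.0"

```text
time_s: 8.95
position: [0.4729, 0.1679, 0.123]
tool_rot: [[-0.739, 0.517, 0.432], [0.669, 0.641, 0.376], [-0.082, 0.567, -0.819]]
ft_force: [1.0, -0.2, 0.1]
grip_width: 0.0118
gripper_force: 39.0
```

```bash
python3 - <<'E'
from h import *
st=telemetry.observe(); R=np.array(st['tool_rot']); print(st['q'][5], R.T@st['ft_force'],R.T@st['wrist_torque'],st['grip_width'],st['joint_efforts'])
E
```

```text
-95.8172593298638 [-0.8591212   0.41195145  0.29605644] [ 0.27740842 -0.01898764  0.11766727] 0.01184825491140022 [ 1.65148708e-01 -3.14267313e+01 -1.41461357e+01  7.64751099e-01
  1.36076906e-02 -1.37186665e-01]
```

>>> apply_moves --pt "0 0 0 0 0 0 0.4" --pt "0 0 0 0 0 0 0.4" --pt "0 0 -20 0 0 0 0.4" --pt "0 0 -25 0 0 0 0.3" --pt "0 0 0 0 0 10 0.0" --pt "0 0 0 0 0 10 0.0" --pt "0 0 0 0 0 10 0.0" --pt "0 0 0 0 0 10 0.0" --pt "0 0 0 0 0 10 0.0" --pt "0 0 0 0 0 10 0.0" --pt "0 0 0 0 0 0 0.0"

```text
time_s: 10.32
position: [0.4533, 0.1509, 0.1598]
tool_rot: [[0.075, 0.899, 0.432], [0.891, -0.255, 0.376], [0.448, 0.357, -0.819]]
ft_force: [-0.4, 0.4, 0.8]
grip_width: 0.0
gripper_force: 0.0
```

```bash
python3 - <<'E'
from h import *
st=telemetry.observe(); R=np.array(st['tool_rot']); w=get_image('wrist'); P=cloud(w,st)
Q=P-C; s=Q@A; e=Q@E_; t=Q@yp
m=(abs(t+.0016)<.010)&(abs(e+.0277)<.011)&(s>.17)&(s<.196)
print(st['q'][5],st['grip_width'],np.histogram(s[m]*1000,bins=np.arange(170,197,1))[0])
for a,b in((.188,.193),(.183,.187)):
    k=m&(s>a)&(s<b); print('range',k.sum(),np.percentile(e[k],[3,50,97]).round(4),np.percentile(t[k],[3,50,97]).round(4), np.median(s[k]))
print('to tip',(R.T@(NUT+.0135*A-st['position'])*1000).round(1),R.T@st['ft_force'])
E
```

```text
-31.391333091547214 2.9492248495233178e-05 [  6   1   4   0   0   0   1   3   9  19  19  22  20  45  74  86 142  56
  22  25  14   3   0   0   0   0]
range 64 [-0.0293 -0.0251 -0.0235] [-0.0046  0.      0.0018] 0.18958911367497966
range 347 [-0.032  -0.024  -0.0201] [-0.0075  0.0011  0.0054] 0.18562833907872361
to tip [ 0.3  0.6 25.4] [ 0.67221321 -0.12628196 -0.71113396]
```

>>> apply_moves --pt "0 0.5 12 0 0 0 0" --pt "0 0 10 0 0 0 0" --pt "0 0 3.5 0 0 0 0" --pt "0 0 0 0 0 0 0"

```text
time_s: 10.88
position: [0.4648, 0.1604, 0.1387]
tool_rot: [[0.075, 0.899, 0.432], [0.891, -0.255, 0.376], [0.449, 0.356, -0.82]]
ft_force: [-2.7, -2.3, 2.1]
grip_width: 0.0
gripper_force: 2.2
```

```bash
cat > f.py <<'E'
from h import *
st=telemetry.observe(); R=np.array(st['tool_rot']); print(st['time_s'],'tool force',(R.T@st['ft_force']).round(2),'to tip',(R.T@(NUT+.0135*A-st['position'])*1000).round(1))
E
python3 f.py
```

```text
10.875 tool force [-1.33 -1.08 -3.7 ] to tip [ 0.5  0.2 -0.4]
```

Contact is made at about 3.7 N. I'll press in 4.5 mm more and hold.

>>> apply_moves --pt "0 0 1.5 0 0 0 0" --pt "0 0 1.5 0 0 0 0" --pt "0 0 1.5 0 0 0 0" --pt "0 0 0 0 0 0 0"

```text
time_s: 11.38
position: [0.4665, 0.1618, 0.136]
tool_rot: [[0.075, 0.898, 0.433], [0.891, -0.256, 0.376], [0.448, 0.358, -0.819]]
ft_force: [-13.8, -10.7, 17.6]
grip_width: 0.0002
gripper_force: 11.9
```

```bash
python3 f.py
```

```text
11.375 tool force [ -2.7   -3.35 -24.4 ] to tip [ 0.3 -0.  -3.9]
```

>>> apply_moves --pt "0 0 0.3 0 0 0 0" --pt "0 0 0 0 0 0 0" --pt "0 0 0 0 0 0 0" --pt "0 0 0 0 0 0 0" --pt "0 0 0 0 0 0 0" --pt "0 0 0 0 0 0 0" --pt "0 0 0 0 0 0 0" --pt "0 0 0 0 0 0 0" --pt "0 0 0 0 0 0 0" --pt "0 0 0 0 0 0 0" --pt "0 0 0 0 0 0 0" --pt "0 0 0 0 0 0 0"

```text
time_s: 12.88
position: [0.4666, 0.1619, 0.136]
tool_rot: [[0.075, 0.898, 0.433], [0.891, -0.256, 0.376], [0.448, 0.358, -0.819]]
ft_force: [-15.9, -12.8, 20.1]
grip_width: -0.0002
gripper_force: 13.6
```

```bash
python3 f.py
```

```text
12.875 tool force [ -3.56  -3.87 -28.17] to tip [ 0.3 -0.  -4. ]
```

>>> apply_moves --pt "0 0 0 0 0 0 0" --pt "0 0 0 0 0 0 0" --pt "0 0 0 0 0 0 0" --pt "0 0 0 0 0 0 0" --pt "0 0 -0.5 0 0 0 0" --pt "0 0 -0.5 0 0 0 0" --pt "0 0 0 0 0 0 0"

```text
time_s: 13.75
position: [0.4663, 0.1616, 0.1363]
tool_rot: [[0.075, 0.898, 0.433], [0.891, -0.256, 0.376], [0.449, 0.357, -0.819]]
ft_force: [-7.8, -6.7, 9.4]
grip_width: -0.0001
gripper_force: 6.6
```

```bash
python3 f.py
```

```text
13.75 tool force [ -2.38  -1.91 -13.58] to tip [ 0.4  0.1 -3.5]
```

>>> apply_moves --pt "0 0 -1.0 0 0 0 0" --pt "0 0 0 0 0 0 0"

```text
time_s: 14.0
position: [0.4659, 0.1613, 0.1368]
tool_rot: [[0.076, 0.899, 0.432], [0.89, -0.256, 0.376], [0.449, 0.357, -0.82]]
ft_force: [-3.6, -2.7, 4.0]
grip_width: -0.0003
gripper_force: 2.9
```

```bash
python3 f.py
```

```text
14.0 tool force [-0.92 -1.09 -5.88] to tip [ 0.4  0.1 -2.8]
```

>>> apply_moves --pt "0 0 -2 0 0 0 0" --pt "0 0 0 0 0 0 0"

```text
time_s: 14.25
position: [0.4651, 0.1606, 0.1385]
tool_rot: [[0.076, 0.899, 0.432], [0.89, -0.256, 0.376], [0.449, 0.356, -0.82]]
ft_force: [-4.4, -2.7, 2.5]
grip_width: -0.0003
gripper_force: 2.3
```

```bash
python3 f.py
```

```text
14.25 tool force [-1.64 -2.35 -4.94] to tip [ 0.4  0.1 -0.8]
```

>>> apply_moves --pt "0 0 -1 0 0 0 0" --pt "0 0 0 0 0 0 0"

```text
time_s: 14.5
position: [0.4647, 0.1603, 0.1392]
tool_rot: [[0.076, 0.899, 0.432], [0.89, -0.256, 0.376], [0.449, 0.356, -0.82]]
ft_force: [-3.4, -2.9, 1.3]
grip_width: 0.0002
gripper_force: 2.0
```

```bash
python3 f.py
```

```text
14.5 tool force [-2.23 -1.87 -3.63] to tip [0.4 0.1 0.1]
```

>>> apply_moves --pt "0 0 -0.7 0 0 0 0" --pt "0 0 0 0 0 0 0"

```text
time_s: 14.75
position: [0.4644, 0.16, 0.1398]
tool_rot: [[0.076, 0.899, 0.432], [0.89, -0.256, 0.376], [0.449, 0.356, -0.82]]
ft_force: [-3.3, -2.0, 1.8]
grip_width: 0.0002
gripper_force: 1.8
```

```bash
python3 f.py
```

```text
14.75 tool force [-1.24 -1.85 -3.66] to tip [0.4 0.1 0.7]
```

>>> apply_moves --pt "0 0 -0.7 0 0 0 0" --pt "0 0 0 0 0 0 0"

```text
time_s: 15.0
position: [0.4646, 0.1598, 0.1406]
tool_rot: [[0.076, 0.898, 0.433], [0.89, -0.256, 0.376], [0.449, 0.357, -0.819]]
ft_force: [-0.5, -0.1, -0.3]
grip_width: -0.0
gripper_force: 0.0
```

```bash
python3 f.py
```

```text
15.0 tool force [-0.22 -0.5   0.01] to tip [ 0.2 -0.4  1.4]
```

The pin springs out at about +1.0 and the hard stop is at about −3.4, so it travelled the full ~4.4 mm. It was held for over 2 s. Next is the lid.

>>> apply_moves --pt "0 0 -30 0 0 0 0.3" --pt "0 0 -35 0 0 0 0.7" --pt "0 0 -35 0 0 0 0.7" --pt "0 0 0 0 0 0 0.7"

```text
time_s: 15.5
position: [0.4215, 0.1215, 0.2241]
tool_rot: [[0.075, 0.897, 0.437], [0.891, -0.257, 0.375], [0.448, 0.361, -0.818]]
ft_force: [-0.5, -0.4, 0.2]
grip_width: 0.0601
gripper_force: 0.0
```

```bash
python3 - <<'E'
from h import *
go(np.array([.5628,.2482,.24]),toolR(-K,xp)); print(telemetry.observe()['q'])
E
```

```text
TR first: t [130.6  99.9  96.2] |t| 190.5  turn [ 32.81 -15.55 -49.94] 61.7  t if turned first [  2.6 189.8 -15.9]
[-17.64725743   0.50790976 112.61035286  37.69157388  53.1864857
 -26.61871548]
```

>>> apply_moves --pt "0 0 0 5.47 -2.59 -8.32 0.7" --pt "0 0 0 5.47 -2.59 -8.32 0.7" --pt "0 0 0 5.47 -2.59 -8.32 0.7" --pt "0 0 0 5.47 -2.59 -8.32 0.7" --pt "0 0 0 5.47 -2.59 -8.32 0.7" --pt "0 0 0 5.47 -2.59 -8.32 0.7" --pt "1 40 -4 0 0 0 0.7" --pt "1 50 -4 0 0 0 0.7" --pt "0 50 -4 0 0 0 0.7" --pt "0 50 -4 0 0 0 0.7" --pt "0 0 0 0 0 0 0.7"

```text
time_s: 16.88
position: [0.5642, 0.2512, 0.2348]
tool_rot: [[-0.661, 0.751, -0.007], [0.751, 0.661, 0.002], [0.006, -0.004, -1.0]]
ft_force: [-0.2, -0.4, -0.8]
grip_width: 0.0602
gripper_force: 0.0
```

```bash
python3 - <<'E'
from h import *
st=telemetry.observe(); print(st['q'],st['position'])
w=get_image('wrist'); P=cloud(w,st); z=P[...,2]; F=w['frame'].astype(int)
m=(z>.142)&(z<.158)&(np.linalg.norm(P[...,:2]-C[:2],axis=-1)<.07)&(F.sum(2)<300)
b=(P[m][:,:2]*1000).astype(np.float32); r=cv2.minAreaRect(b); print(m.sum(),r,np.median(z[m]))
d=(b-b.mean(0)); v=np.linalg.svd(d,full_matrices=False)[2][0]; print(v)
m2=(z>.115)&(z<.123)&(np.linalg.norm(P[...,:2]-C[:2],axis=-1)<.1); print('disc z',np.median(z[m2]))
if v[1]<0: v=-v
x=np.array([v[1],-v[0],0]); c=np.array([r[0][0],r[0][1],0])/1000
go(c+K*.125,toolR(-K,x)); 
E
```

```text
[ 12.9511885   28.79540081  62.09620873   0.19945389  89.48312772
 -28.39831731] [0.56422719 0.25124272 0.23484586]
4089 ((564.9783325195312, 249.41342163085938), (18.053390502929688, 101.98322296142578), 41.22643280029297) 0.15005482397138742
[ 0.6555238 -0.7551745]
disc z 0.11889645404148749
TR first: t [ -2.4   1.5 110.3] |t| 110.3  turn [-0.28 -0.35  0.34] 0.6  t if turned first [ -1.8   1.  110.3]
```

>>> apply_moves --pt "-1.8 1 35 -0.3 -0.35 0.3 0.7" --pt "0 0 35 0 0 0 0.7" --pt "0 0 30 0 0 0 0.7" --pt "0 0 10 0 0 0 0.7" --pt "0 0 0 0 0 0 0.0" --pt "0 0 0 0 0 0 0.0" --pt "0 0 0 0 0 0 0.0" --pt "0 0 0 0 0 0 0.0" --pt "0 0 0 0 0 0 0.0" --grip_force 60

```text
time_s: 18.05
position: [0.5652, 0.2481, 0.1293]
tool_rot: [[-0.654, 0.756, 0.005], [0.756, 0.654, 0.0], [-0.003, 0.004, -1.0]]
ft_force: [-2.2, -0.7, 6.4]
grip_width: 0.0167
gripper_force: 60.7
```

```bash
python3 f.py
```

```text
18.05 tool force [ 0.94 -2.11 -6.41] to tip [  -0.5 -133.   -10.7]
```

>>> apply_moves --pt "0 0 0 0 0 -7 0" --pt "0 0 0 0 0 -7 0" --pt "0 0 0 0 0 -7 0" --pt "0 0 0 0 0 -7 0" --pt "0 0 0 0 0 -7 0" --pt "0 0 0 0 0 -7 0" --pt "0 0 0 0 0 -7 0" --pt "0 0 0 0 0 0 0"

```text
time_s: 19.05
position: [0.5655, 0.2482, 0.1293]
tool_rot: [[-1.0, 0.001, 0.006], [0.001, 1.0, 0.001], [-0.006, 0.001, -1.0]]
ft_force: [0.4, 1.0, 5.3]
grip_width: 0.0166
gripper_force: 60.7
```

```bash
python3 - <<'E'
from h import *
exec(open('f.py').read().split('\n',1)[1]); print(st['grip_width'],(R.T@st['wrist_torque']).round(2),st['q'])
w=get_image('wrist'); P=cloud(w,st); z=P[...,2]
m=(z>.142)&(z<.158)&(np.linalg.norm(P[...,:2]-C[:2],axis=-1)<.07)&(w['frame'].astype(int).sum(2)<300)
b=(P[m][:,:2]*1000).astype(np.float32); print(cv2.minAreaRect(b), np.degrees(np.arctan2(R[1,0],R[0,0])))
E
```

```text
19.05 tool force [-0.42  1.   -5.35] to tip [100.5 -87.7 -10.8]
0.016575042674963077 [-0.05  0.07 -0.2 ] [ 1.27395366e+01  3.31965962e+01  7.22638561e+01 -1.94208941e-02
  7.41835563e+01 -7.71828538e+01]
((558.096435546875, 248.21070861816406), (87.54322052001953, 41.983455657958984), 17.642932891845703) 179.92743955861417
```

>>> apply_moves --pt "0 0 -3 0 0 0 0" --pt "0 0 -4 0 0 0 0" --pt "0 0 -5 0 0 0 0" --pt "0 0 0 0 0 0 0"

```text
time_s: 19.6
position: [0.5649, 0.2481, 0.1402]
tool_rot: [[-1.0, 0.002, 0.004], [0.002, 1.0, 0.0], [-0.004, 0.0, -1.0]]
ft_force: [-0.1, -0.9, -4.1]
grip_width: 0.017
gripper_force: 59.5
```

```bash
python3 f.py; python3 -c "
from h import *
w=save('wrist','w6.png')"
```

```text
19.6 tool force [ 0.12 -0.91  4.05] to tip [ 99.8 -87.7   0.4]
```

View pics/w6.png

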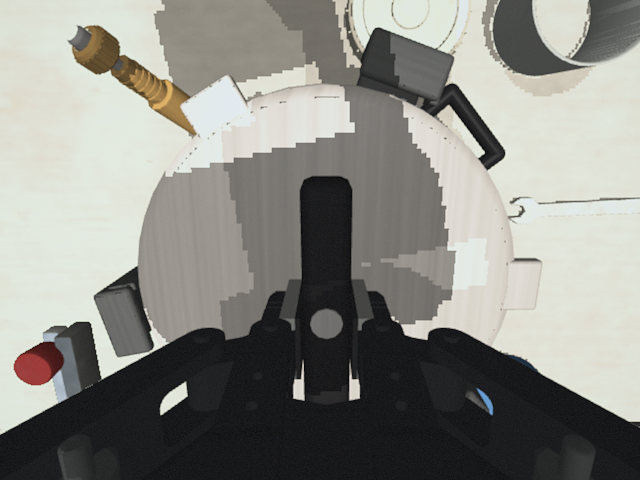

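The lid is up with its weight (4 N) on the gripper, and the lugs are clear of the claws at (215,105) and (525,285). I'll raise it and carry it over.

>>> apply_moves --pt "0 0 -20 0 0 0 0" --pt "0 0 -30 0 0 0 0" --pt "0 0 -30 0 0 0 0" --pt "0 0 -20 0 0 0 0" --pt "-1 -20 0 0 0 0 0" --pt "-2 -40 0 0 0 0 0" --pt "-2 -45 0 0 0 0 0" --pt "-2 -45 0 0 0 0 0" --pt "-2 -45 0 0 0 0 0" --pt "-2 -45 0 0 0 0 0" --pt "-2 -45 0 0 0 0 0" --pt "-2 -35 0 0 0 0 0"

```text
time_s: 21.15
position: [0.5777, -0.0747, 0.2384]
tool_rot: [[-1.0, 0.004, 0.001], [0.004, 1.0, 0.0], [-0.001, 0.0, -1.0]]
ft_force: [0.6, 1.1, -3.4]
grip_width: 0.0167
gripper_force: 59.5
```

>>> apply_moves --pt "0 -18 0 0 0 0 0" --pt "0 0 10 0 0 0 0" --pt "0 0 25 0 0 0 0" --pt "0 0 30 0 0 0 0" --pt "0 0 30 0 0 0 0" --pt "0 0 30 0 0 0 0" --pt "0 0 30 0 0 0 0" --pt "0 0 15 0 0 0 0" --pt "0 0 0 0 0 0 0"

```text
time_s: 22.28
position: [0.5787, -0.0893, 0.069]
tool_rot: [[-1.0, 0.002, 0.001], [0.002, 1.0, 0.001], [-0.001, 0.001, -1.0]]
ft_force: [0.8, 0.3, -2.9]
grip_width: 0.0163
gripper_force: 59.4
```

```bash
python3 f.py; python3 -c "
from h import *
st=telemetry.observe();print(st['position'],st['grip_width']);t=get_image('top');P=cloud(t);z=P[...,2]
m=(np.linalg.norm(P[...,:2]-[.58,-.09],axis=-1)<.11)&(z>.02)&(z<.1)
print(np.histogram(z[m],bins=np.arange(.02,.1,.004)))
k=m&(t['frame'].min(2)>130); print(np.median(P[k],0)); A_=np.c_[P[k][:,:2],np.ones(k.sum())]; print(np.linalg.lstsq(A_,P[k][:,2],rcond=None)[0])
"
```

```text
22.275 tool force [-0.8   0.31  2.92] to tip [114.2 249.8 -70.2]
[ 0.57873191 -0.08925389  0.06901596] 0.01632840092584488
(array([  0,   0,   0,   0,   0,   0,   0,  13, 150, 409, 140,   6,   0,
         0,   0,   0,   0,   0,   0]), array([0.02 , 0.024, 0.028, 0.032, 0.036, 0.04 , 0.044, 0.048, 0.052,
       0.056, 0.06 , 0.064, 0.068, 0.072, 0.076, 0.08 , 0.084, 0.088,
       0.092, 0.096]))
[ 0.58713457 -0.02201568  0.05800265]
[-0.01504784 -0.05712031  0.06556537]
```

>>> apply_moves --pt "0 0 18 0 0 0 0" --pt "0 0 14 0 0 0 0" --pt "0 0 6 0 0 0 0" --pt "0 0 3 0 0 0 0" --pt "0 0 1.5 0 0 0 0" --pt "0 0 1 0 0 0 0" --pt "0 0 0 0 0 0 0"

```text
time_s: 23.2
position: [0.5794, -0.09, 0.0264]
tool_rot: [[-1.0, 0.002, 0.003], [0.002, 1.0, 0.0], [-0.003, 0.0, -1.0]]
ft_force: [-0.5, -0.2, -3.2]
grip_width: 0.0168
gripper_force: 59.5
```

```bash
python3 f.py
```

```text
23.2 tool force [ 0.47 -0.15  3.24] to tip [ 114.7  250.4 -113.3]
```

Not touching yet; the foot is about 1 mm up.

>>> apply_moves --pt "0 0 1 0 0 0 0" --pt "0 0 0.5 0 0 0 0" --pt "0 0 0 0 0 0 0"

```text
time_s: 23.58
position: [0.5794, -0.0901, 0.0253]
tool_rot: [[-1.0, 0.002, 0.004], [0.002, 1.0, -0.0], [-0.004, -0.0, -1.0]]
ft_force: [-1.9, -0.4, 4.1]
grip_width: 0.017
gripper_force: 60.4
```

```bash
python3 f.py
```

```text
23.575 tool force [ 1.91 -0.37 -4.15] to tip [ 114.8  250.4 -114.5]
```

>>> apply_moves --pt "0 0 0 0 0 0 0.2" --pt "0 0 0 0 0 0 0.5" --pt "0 0 0 0 0 0 0.6" --pt "0 0 -10 0 0 0 0.6" --pt "0 0 -40 0 0 0 0.6" --pt "0 0 -50 0 0 0 0.6" --pt "0 0 -50 0 0 0 0.6" --pt "0 0 -50 0 0 0 0.6" --pt "0 0 0 0 0 0 0.6"

```text
time_s: 24.7
position: [0.5799, -0.0903, 0.2295]
tool_rot: [[-1.0, 0.002, 0.011], [0.002, 1.0, -0.003], [-0.011, -0.003, -1.0]]
ft_force: [-0.2, 0.0, -0.6]
grip_width: 0.051
gripper_force: 0.0
```

```bash
python3 - <<'E'
from h import *
st=telemetry.observe(); print(st['time_s'],st['position'],st['q'])
w=get_image('wrist');P=cloud(w,st);z=P[...,2]
m=(np.linalg.norm(P[...,:2]-[.579,-.09],axis=-1)<.08)&(z>.005)&(z<.03)&(w['frame'].min(2)>60)
p=P[m]; print(m.sum(),np.median(z[m]),np.linalg.lstsq(np.c_[p[:,:2],np.ones(len(p))],p[:,2],rcond=None)[0])
# rack spare coarse: over rack. empty hole from top camera
t=get_image('top'); Q=cloud(t); 
for i,(a,b) in enumerate([(1,1),(1,-1),(-1,1),(-1,-1)]):
    h=C+.03*a*xp+.03*b*yp+K*.06; d=np.linalg.norm(Q[...,:2]-h[:2],axis=-1)<.007; print(a,b,h.round(4),np.sort(Q[d][:,2])[[0,len(Q[d])//2,-1]].round(3),d.sum(), proj(t,h+.017*K).round(0))
sp=np.array([.4836,-.2648,.07]); R=toolR(-K,np.array([np.cos(np.radians(14.2)),np.sin(np.radians(14.2)),0])); 
for y in (1,-1):
  go(sp+[0,0,.08],toolR(-K,y*R[:,1]))
E
```

```text
24.7 [ 0.5798535  -0.09031955  0.22954225] [-2.04346883e+01  2.53106148e+01  6.89229793e+01  7.01051343e-02
  8.50910824e+01 -1.10313642e+02]
18524 0.01513053315489929 [0.00126661 0.00179575 0.01457389]
1 1 [0.5657 0.2905 0.06  ] [0.046 0.087 0.091] 8 [219. 215.]
1 -1 [0.6051 0.2453 0.06  ] [0.04  0.072 0.09 ] 12 [239. 197.]
-1 1 [0.5205 0.2511 0.06  ] [0.009 0.081 0.091] 7 [237. 235.]
-1 -1 [0.5599 0.2059 0.06  ] [0.008 0.01  0.013] 12 [258. 217.]
TR first: t [  94.7 -175.1   74.7] |t| 212.6  turn [ 0.13  0.17 75.67] 75.7  t if turned first [-146.3 -134.8   75. ]
TR first: t [  94.7 -175.1   74.7] |t| 212.6  turn [  -0.18    0.14 -104.33] 104.3  t if turned first [146.3 134.8  75. ]
```

The lid lies flat (disc top 15.1 mm, slope about 0). The empty hole is the (−x,−y) one at about (0.560, 0.206). Next I'll go to the spare, with the fingers turned so they will lie tangentially in the pot.

>>> apply_moves --pt "0 0 0 0 0 10.4 0.5" --pt "0 0 0 0 0 10.4 0.5" --pt "0 0 0 0 0 10.4 0.5" --pt "0 0 0 0 0 10.4 0.5" --pt "0 0 0 0 0 10.4 0.5" --pt "0 0 0 0 0 10.4 0.5" --pt "0 0 0 0 0 10.4 0.5" --pt "0 0 0 0 0 10.4 0.5" --pt "0 0 0 0 0 10.4 0.5" --pt "0 0 0 0 0 0 0.5"

```text
time_s: 26.05
position: [0.5782, -0.0899, 0.2235]
tool_rot: [[0.064, 0.998, 0.001], [0.998, -0.064, 0.001], [0.001, 0.001, -1.0]]
ft_force: [-0.2, -0.1, -0.4]
grip_width: 0.0426
gripper_force: 0.0
```

>>> apply_moves --pt "-45 -20 0 0 0 0 0.5" --pt "-45 -22 10 0 0 0 0.5" --pt "-45 -22 25 0 0 0 0.5" --pt "-45 -20 25 0 0 0 0.5" --pt "0 0 0 0 0 0 0.5" --pt "0 0 0 0 0 0 0.5"

```text
time_s: 26.8
position: [0.4835, -0.2638, 0.1644]
tool_rot: [[0.063, 0.998, 0.003], [0.998, -0.063, 0.001], [0.001, 0.003, -1.0]]
ft_force: [-0.1, 0.2, 1.0]
grip_width: 0.0426
gripper_force: 0.0
```

```bash
python3 - <<'E'
from h import *
st=telemetry.observe(); print(st['time_s'],st['position'],st['q'])
w=save('wrist','w7.png');P=cloud(w,st);z=P[...,2]; g=np.array([.4836,-.2665])
m=(np.linalg.norm(P[...,:2]-g,axis=-1)<.03)&(z>.063)&(z<.076)
k=m.astype(np.uint8); c=max(cv2.findContours(k,0,1)[0],key=cv2.contourArea); print(m.sum(),np.median(z[m]),P[m].min(0),P[m].max(0),cv2.minEnclosingCircle(c),cv2.minEnclosingCircle((P[m][:,:2]*1000).astype(np.float32)), proj(w,np.array([g[0],g[1],.069]),st))
E
```

```text
26.8 [ 0.48346526 -0.26383208  0.1643989 ] [-41.00586496  25.11069142  80.67383241   0.14348553  74.11068568
 -37.43226233]
184 0.0680676860079867 [ 0.47794948 -0.27683196  0.06310812] [ 0.49434356 -0.25951322  0.07024016] ((328.6370849609375, 244.2903289794922), 12.81478214263916) ((486.1747741699219, -268.1325988769531), 8.701759338378906) [324.99700828 243.79558896]
```

View pics/w7.png

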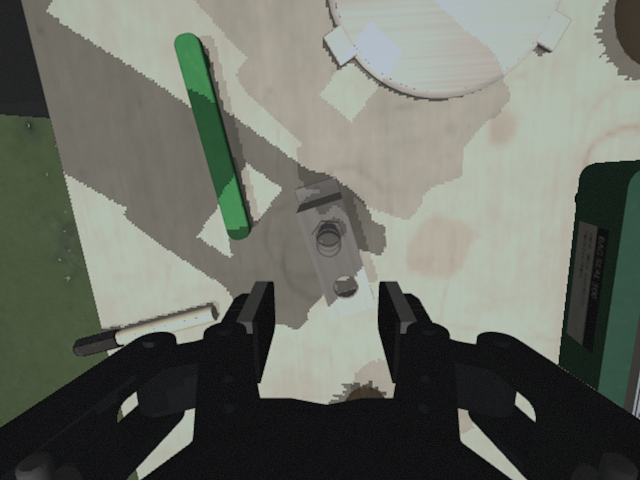

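The wrist view shows the spare's head at (328,240), the other rack hole at (345,286), and the brush end at (240,235) clear of the fingers. Its measured circle radius is 8.7 mm, which fits a 17 mm head.

>>> apply_moves --pt "-4.1 3 25 0 0 0 0.45" --pt "0 0 35 0 0 0 0.45" --pt "0 0 30 0 0 0 0.45" --pt "0 0 20 0 0 0 0.45" --pt "0 0 7 0 0 0 0.45" --pt "0 0 0 0 0 0 0.0" --pt "0 0 0 0 0 0 0.0" --pt "0 0 0 0 0 0 0.0" --pt "0 0 0 0 0 0 0.0" --pt "0 0 0 0 0 0 0.0" --grip_force 40

```text
time_s: 28.1
position: [0.4868, -0.2686, 0.0483]
tool_rot: [[0.065, 0.998, 0.004], [0.998, -0.065, -0.001], [-0.0, 0.004, -1.0]]
ft_force: [1.0, 1.5, 5.9]
grip_width: 0.0157
gripper_force: 39.5
```

>>> apply_moves --pt "0 0 -10 0 0 0 0" --pt "0 0 -30 0 0 0 0" --pt "0 0 -45 0 0 0 0" --pt "0 0 -45 0 0 0 0" --pt "0 0 -45 0 0 0 0" --pt "0 0 0 0 0 0 0"

```text
time_s: 28.85
position: [0.4866, -0.2692, 0.2263]
tool_rot: [[0.065, 0.998, 0.008], [0.998, -0.065, -0.005], [-0.004, 0.009, -1.0]]
ft_force: [0.4, -0.2, -1.4]
grip_width: 0.0155
gripper_force: 39.2
```

```bash
python3 - <<'E'
from h import *
tz=-K; y=np.array([np.cos(np.radians(-3.9)),np.sin(np.radians(-3.9)),0])
print(telemetry.observe()['grip_width']); go(np.array([.558,.15,.22]),toolR(tz,y))
E
```

```text
0.015521685629739023
TR first: t [423.   43.9   4.9] |t| 425.3  turn [0.5  0.24 0.16] 0.6  t if turned first [423.1  42.7   6.3]
```

>>> apply_moves --pt "25 3 0 0 0 0 0" --pt "45 5 0 0 0 0 0" --pt "50 5 0 0 0 0 0" --pt "50 5 0 0 0 0 0" --pt "50 5 0 0 0 0 0" --pt "50 5 0 0 0 0 0" --pt "50 5 0 0 0 0 0" --pt "50 5 0 0 0 0 0" --pt "35 4 0 0 0 0 0" --pt "18 2 0 0.5 0.2 0.2 0" --pt "0 0 0 0 0 0 0" --pt "0 0 0 0 0 0 0"

```text
time_s: 30.35
position: [0.5572, 0.1496, 0.2225]
tool_rot: [[0.07, 0.998, -0.006], [0.998, -0.07, 0.004], [0.003, -0.006, -1.0]]
ft_force: [-0.1, 0.3, 0.6]
grip_width: 0.0154
gripper_force: 39.2
```

```bash
python3 - <<'E'
from h import *
st=telemetry.observe(); print(st['time_s'],st['position'],st['q'],st['grip_width'])
w=save('wrist','w8.png');P=cloud(w,st);z=P[...,2]; np.savez('w8.npz',P=P,f=w['frame'])
for a,b in [(1,1),(1,-1),(-1,1),(-1,-1)]:
    h=C+.03*a*xp+.03*b*yp; print(a,b,h.round(4),'top px',proj(w,h+K*.089,st).round(0),'mouth px',proj(w,h+K*.06,st).round(0))
    m=(np.linalg.norm(P[...,:2]-h[:2],axis=-1)<.016)&(z>.084)&(z<.095)
    if m.sum()>20: print('  head top',m.sum(),cv2.minEnclosingCircle((P[m][:,:2]*1000).astype(np.float32)),np.median(z[m]))
h=C-.03*xp-.03*yp
m=(np.linalg.norm(P[...,:2]-h[:2],axis=-1)<.02)
print(np.histogram(z[m],bins=[-.02,0,.01,.02,.03,.04,.05,.055,.06,.065,.07,.1,.2]))
E
```

```text
30.35 [0.55723798 0.1495823  0.2225138 ] [ 3.16804937 25.01324984 70.59986245  0.23643982 84.71875439  7.1490873 ] 0.015373815515944944
1 1 [0.5657 0.2905 0.    ] top px [324.  22.] mouth px [325.  34.]
  head top 202 ((568.0631713867188, 290.74957275390625), 8.737359046936035) 0.08819998426018008
1 -1 [0.6051 0.2453 0.    ] top px [385.  90.] mouth px [380.  95.]
  head top 166 ((607.5238647460938, 245.547119140625), 8.474806785583496) 0.08829263844943819
-1 1 [0.5205 0.2511 0.    ] top px [264.  90.] mouth px [270.  95.]
  head top 168 ((523.0126953125, 251.04708862304688), 8.592986106872559) 0.08821213488378524
-1 -1 [0.5599 0.2059 0.    ] top px [325. 152.] mouth px [325. 151.]
(array([   0,  303,   85,    0,    0,    0,    0,  484, 1111,    0,    0,
          0]), array([-0.02 ,  0.   ,  0.01 ,  0.02 ,  0.03 ,  0.04 ,  0.05 ,  0.055,
        0.06 ,  0.065,  0.07 ,  0.1  ,  0.2  ]))
```

View pics/w8.png

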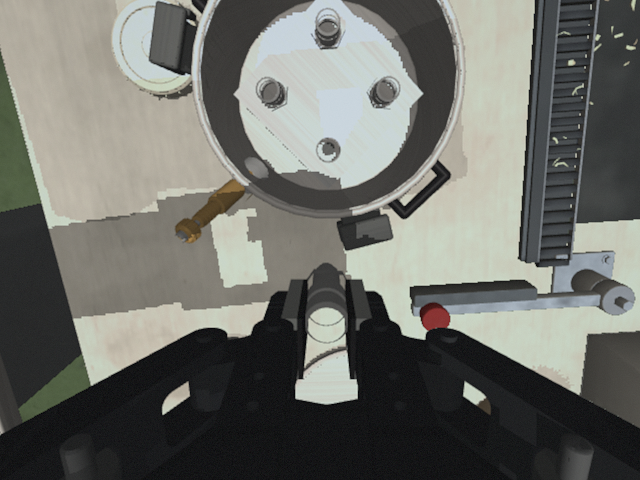

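The pot is open and the empty hole is at (328,149). The three seated nozzles are at (328,28), (271,92) and (384,92). I'll fix the hole's position from its rim and from the parallelogram of heads.

```bash
python3 - <<'E'
from h import *
st=telemetry.observe(); d=np.load('w8.npz'); P=d['P']; z=P[...,2]; w=get_image('wrist')
m=np.zeros(z.shape,np.uint8); m[128:172,305:352]=(z[128:172,305:352]<.045)
c=max(cv2.findContours(m,0,1)[0],key=cv2.contourArea); q=plane(w,c[:,0,0].astype(float),c[:,0,1].astype(float),.06,st)
print(cv2.minEnclosingCircle((q[:,:2]*1000).astype(np.float32)), cv2.fitEllipse(c), plane(w,328.,149.,.06,st))
go(np.array([.563,.2053,.2225]),toolR(-K,np.array(st['tool_rot'])[:,1]))
E
```

```text
((562.88671875, 206.190185546875), 8.787117958068848) ((328.368408203125, 149.9696807861328), (21.013635635375977, 21.756322860717773), 177.84686279296875) [0.56259593 0.20700545 0.06      ]
TR first: t [56.   1.8  0.5] |t| 56.0  turn [-0.33 -0.2  -0.01] 0.4  t if turned first [56.   1.8  0.3]
```

>>> apply_moves --pt "28 1 0 -0.3 -0.2 0 0" --pt "28.3 1 0 0 0 0 0" --pt "0 0 0 0 0 0 0" --pt "0 0 30 0 0 0 0" --pt "0 0 35 0 0 0 0" --pt "0 0 30 0 0 0 0" --pt "0 0 22 0 0 0 0" --pt "0 0 0 0 0 0 0" --pt "0 0 0 0 0 0 0"

```text
time_s: 31.58
position: [0.5637, 0.2062, 0.107]
tool_rot: [[0.069, 0.998, 0.001], [0.998, -0.069, 0.0], [0.001, 0.001, -1.0]]
ft_force: [0.1, -0.7, 0.2]
grip_width: 0.0154
gripper_force: 39.2
```

```bash
python3 - <<'E'
from h import *
go(np.array([.5632,.2057,.0683]),toolR(-K,np.array(telemetry.observe()['tool_rot'])[:,1]))
st=telemetry.observe(); w=get_image('wrist'); P=cloud(w,st); R=np.array(st['tool_rot'])
# held nozzle in tool coords (mm): shank below tip
L=((P-st['position'])@R)*1000; z=L[...,2]
for a in range(2,34,5):
    m=(abs(L[...,0])<14)&(abs(L[...,1])<12)&(z>a)&(z<a+5)
    if m.sum()>5: print(a,m.sum(),np.percentile(L[m][:,0],[3,97]).round(1),np.percentile(L[m][:,1],[3,97]).round(1))
E
```

```text
TR first: t [-0.6 -0.5 38.7] |t| 38.7  turn [ 0.07 -0.03  0.  ] 0.1  t if turned first [-0.6 -0.5 38.7]
2 157 [ 5.2 11.3] [-6.5  8.4]
7 98 [ 4.5 10.9] [-5.8  7.7]
12 85 [2.1 6.4] [-5.   6.6]
17 36 [1.5 6.5] [-5.3  6.8]
22 69 [1.4 6.4] [-5.1  6.9]
27 28 [3.7 6.1] [-3.4  5.7]
32 8 [4.  4.8] [-1.1  3.5]
```

>>> apply_moves --pt "-0.6 -0.5 8 0 0 0 0" --pt "0 0 8 0 0 0 0" --pt "0 0 8 0 0 0 0" --pt "0 0 6 0 0 0 0" --pt "0 0 4 0 0 0 0" --pt "0 0 0 0 0 0 0"

```text
time_s: 32.38
position: [0.5625, 0.2063, 0.0716]
tool_rot: [[0.069, 0.998, -0.001], [0.998, -0.069, 0.0], [0.0, -0.001, -1.0]]
ft_force: [0.6, -0.2, -1.3]
grip_width: 0.0154
gripper_force: 39.2
```

```bash
python3 -c "
from h import *
st=telemetry.observe();print(st['position'],st['ft_force'],st['wrist_torque'])"
```

```text
[0.56249741 0.20632185 0.07156996] [ 0.63444781 -0.24033962 -1.29303358] [-0.01849465  0.01928492  0.03219941]
```

No resistance so far, with 3 mm left.

>>> apply_moves --pt "0 0 1.5 0 0 0 0" --pt "0 0 1 0 0 0 0" --pt "0 0 0.5 0 0 0 0" --pt "0 0 0 0 0 0 0"

```text
time_s: 32.88
position: [0.5626, 0.2063, 0.0689]
tool_rot: [[0.069, 0.998, -0.0], [0.998, -0.069, 0.0], [0.0, -0.0, -1.0]]
ft_force: [0.6, -0.6, -0.2]
grip_width: 0.0157
gripper_force: 39.2
```

```bash
python3 -c "
from h import *
st=telemetry.observe();print(st['position'],st['ft_force'],st['wrist_torque'])"
```

```text
[0.56258483 0.2062951  0.06887508] [ 0.60914388 -0.62598665 -0.22270073] [ 0.02403009 -0.02061576  0.01315315]
```

>>> apply_moves --pt "0 0 0.5 0 0 0 0" --pt "0 0 0 0 0 0 0.15" --pt "0 0 0 0 0 0 0.35" --pt "0 0 0 0 0 0 0.35" --pt "0 0 -10 0 0 0 0.35" --pt "0 0 -25 0 0 0 0.35" --pt "0 0 -40 0 0 0 0.35" --pt "0 0 -50 0 0 0 0.35" --pt "-20 0 -40 0 0 0 0.35" --pt "-30 0 0 0 0 0 0.35" --pt "0 0 0 0 0 0 0.35" --pt "0 0 0 0 0 0 0.35"

```text
time_s: 34.38
position: [0.5591, 0.1567, 0.2335]
tool_rot: [[0.069, 0.998, -0.001], [0.998, -0.069, 0.001], [0.001, -0.001, -1.0]]
ft_force: [-0.3, 0.4, -0.5]
grip_width: 0.0299
gripper_force: 0.0
```

```bash
python3 - <<'E'
from h import *
st=telemetry.observe(); print(st['time_s'],st['position'],st['ft_force'])
w=get_image('wrist');P=cloud(w,st);z=P[...,2]; C2=np.array([.5653,.2483])
for a,b in [(1,1),(1,-1),(-1,1),(-1,-1)]:
    h=C2+.03*a*xp[:2]+.03*b*yp[:2]
    m=(np.linalg.norm(P[...,:2]-h,axis=-1)<.016)&(z>.084)&(z<.11)
    print(a,b,h.round(4),m.sum(),cv2.minEnclosingCircle((P[m][:,:2]*1000).astype(np.float32)),np.median(z[m]))
t=get_image('top');Q=cloud(t);F=t['frame']
m=(np.linalg.norm(Q[...,:2]-[.579,-.09],axis=-1)<.08)&(F.min(2)>130)&(Q[...,2]<.03); print('lid z',np.median(Q[m][:,2]))
for a in (NUT+.0045*A,):
    L=P-C; s=L@A; m=(abs(L@yp+.0016)<.01)&(abs(L@E_+.0277)<.011)&(s>.165); print('valve s',np.percentile(s[m],[50,98]) if m.any() else None)
E
```

```text
34.375 [0.55909597 0.15674422 0.23345936] [-0.34481488  0.43076159 -0.4818686 ]
1 1 [0.5682 0.2906] 179 ((567.9854125976562, 290.5616760253906), 8.649208068847656) 0.08829715194885746
1 -1 [0.6076 0.2454] 155 ((607.6009521484375, 245.6196746826172), 8.595137596130371) 0.08830542956460169
-1 1 [0.523  0.2512] 141 ((523.1087036132812, 250.939453125), 8.434385299682617) 0.08830098891851246
-1 -1 [0.5624 0.206 ] 125 ((563.43115234375, 206.1147003173828), 8.52858829498291) 0.08832492483416932
lid z 0.01533091902491035
valve s [0.18186339 0.1898443 ]
```

All four heads are level at 88.3 mm and within about 1 mm of their holes, and the lid is flat. Handing in.

```bash
python3 -c "
from rig import env
print(env.close_job())"
```

```text
the job is handed in; nothing more can be done
None
```

The job is handed in at about 34 s; the hand-in returned no verdict. My measurements show the lock nut backed off to its stop, the pin held in for over 2 s and sprung out again, the lid flat on the free bench, and the nozzle fully home in the empty hole with the other three still seated.

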